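# Point the work positioner at the surface gauge and lock it

## Task

Push on the spokes of the turntable to turn it until its flat pointer arm points straight at the upright column of the surface gauge, and then push the clamp lever round, away from the robot, until it stops, so that the table is locked there. Only push with the fingers: do not pick up, shift or knock over the gauge or anything else on the bench.

Things in the scene. Friction and masses are not known exactly. Their poses are not given: they have to be found in the camera images.
- positioner: Fixed positioner: dark steel bed plate 12 mm thick (x -90 to 90, y -100 to 220 mm) with a green drum (radius 68 mm, 58 above 34 mm; 60 mm high) carrying the turntable. Origin on the bench under the turntable's axis; y runs along the bed towards the clamp lever. The lever's 12 mm stop pin, 64 mm high, stands at the far side of the lever's final position
- turntable (a joint): Angle (rad) of the turntable about its vertical axis, anticlockwise from above, 0 with the pointer arm along the positioner's x axis; range -3 to 3; stays where it is left (friction 0.22 N m, about 2 N at a spoke). Steel disc of radius 54 mm, top 85 mm above the bench, centre bolt 94 mm, with four arms: the pointer and three spokes
- table_center (a point): Point on the turntable's axis, 73 mm above the bench; x along the pointer arm. Three round 12 mm steel spokes stand at 90, 180 and -90 degrees to the pointer arm, centred 73 mm above the bench; their black 22 mm ball ends reach 129 mm from the axis. Under the arms, outside the drum, all is free down to the bed plate
- pointer_tip (a point): The narrow end (8 mm) of the pointer arm, 145 mm from the turntable's axis, 73 mm above the bench; its x axis points outward along the arm, z up. The arm is a flat steel bar 22 mm wide, 12 mm thick, narrowing over its last 35 mm, without a ball
- clamp_lever (a joint): Angle (rad) of the clamp lever about its vertical pivot: 0 fully unlocked, 1.1 against the stop (locked), growing clockwise seen from above. At 0 the lever points 2.75 rad (158 degrees) from the positioner's x axis, at 1.1 it points 1.65 rad (95 degrees) from it. It stays where it is left (about 0.15 N m of friction)
- lever_pivot (a point): Point on the clamp lever's pivot axis, on a pillar at x = 0, y = +185 mm of the positioner, 71 mm above the bench
- lever_tip (a point): Centre of the black 26 mm ball at the end of the clamp lever, a round 14 mm steel bar: 92 mm from the pivot axis, 71 mm above the bench
- gauge: Surface gauge, loose, 0.95 kg: a square dark steel base 64 x 64 x 34 mm, an upright 12 mm steel column 230 mm high over its middle, and a thin scriber rod clamped near the top. Origin under the column on the bench
- gauge_column (a point): Point on the axis of the gauge's column, 73 mm above the bench
- oil_bottle: White plastic bottle, 56 mm across and 165 mm high, leave alone; origin under its middle
- file: File with wooden handle, 240 mm long along its x, 22 mm high, leave alone; origin under it near its middle
- brush: Flat paint brush, 173 mm long along its x, 15 mm high, leave alone; origin under it near its middle
- square: Small try square, stock 90 mm along its y, blade 110 mm along its x, 20 mm high, leave alone; origin under the stock
- jack: Small steel screw jack, 48 mm across, 60 mm high, leave alone; origin under its middle
- parallel: Steel block 30 x 70 x 30 mm, leave alone; origin under its middle
- nut: Round steel collar nut, 26 mm across, 12 mm high, lying on the bed plate between turntable and clamp lever, leave alone; origin under its middle
Things that resemble listed ones, but are neither listed nor needed, are in the scene too. What is shaped like the gauge but brown is not meant.

How it is judged:
On the way, in this order (a step that is already met when the one before it is completed fails the run):
1. the pointer arm stands still, pointing at the gauge's column (y of gauge_column in the frame of pointer_tip between -0.016 and 0.016 m and x of gauge_column in the frame of pointer_tip above 0 m and velocity of joint turntable between -0.05 and 0.05 rad/s), for 0.3 s.
2. after that the clamp lever is pushed against its stop (value of joint clamp_lever above 1.02 rad), for 0.2 s.
At the end, for the whole second after the job is handed in: The line of the pointer arm passes within 16 mm of the axis of the gauge's column, on the pointed side; the table is at rest; the clamp lever is within 0.08 rad of its stop (over 1.02 rad); the gauge stands within 10 mm of where it was (all of step 1 and value of joint clamp_lever above 1.02 rad and distance of gauge from where it was at the start of the episode below 0.01 m and angle between gauge's own z axis and vertical below 0.1 rad); the robot touches nothing.
It fails at once if the surface gauge is shifted by more than 10 mm, lifted or tipped (distance of gauge from where it was at the start of the episode above 0.01 m or angle between gauge's own z axis and vertical above 0.15 rad).
It fails at once if something else on the bench is lifted, or shifted by more than 20 mm (distance of any of oil_bottle, file, brush, square, jack, parallel, nut from where it was at the start of the episode above 0.02 m).
It also fails if it takes over 58 s, if anything falls off the work surface, if the arm or the gripper's body presses on something with over 40 N, if the wrist force passes 120 N, or if a joint passes its speed limit or range.

## Robot

A 7-joint arm with a two-finger parallel gripper is mounted at the origin on the work surface. World frame = base frame: x ahead of the robot, y to its left, z up, the work surface at z = 0. Lengths are in m, angles in rad, forces in N, time in s.
With the tool pointing down it reaches from about 0.4 to 0.85 m from the base axis. Payload 10.4 kg.
Tool frame: the origin (TCP) lies midway between the tips of the shut fingers; the grasp point (between the pads) lies r.grip_point_offset behind it (r.grip_point_offset is the distance from the TCP to the grasp point, in m); z points along the fingers, y is the line along which they close (so a half turn about z gives the same grasp; the last joint's range is limited). The gripper opens to 87 mm and grips with 3 to 60 N. Pads are 19 mm wide; open, the fingers measure 117 mm over their backs; the gripper's body (75 mm by 190 mm) begins 51 mm behind the grasp point.
Start: joints at [-1.209, 0.332, -0.065, 1.46, 0.022, 1.35, -0.088], TCP at [0.235, 0.579, 0.223] pointing down, gripper open.
Joint ranges: [-2.6, 2.6], [-0.5, 2.12], [-1.47, 1.34], [0.16, 2.42], [-1.27, 4.41], [0.06, 2.06], [-2.6, 2.6]. Speed limits (rad/s): [2.22, 2.22, 2.79, 2.79, 3.14, 3.14, 3.14].

## Interface

Orientations are given as a unit quaternion [x, y, z, w].
In Python, from bench import r gives the robot as it stands.
- The arm moves only by the tool play_rows, never from a script. Its arguments are lists of equal length, an entry for each row: "claw": the closure, from 0 (fully open) to 1 (shut); "delta_pos": the shift along the tool's x, y, z scaled (see below), a list of three; "delta_rot": the turn, a rotation vector about the tool's x, y, z scaled (see below), a list of three. A call has 1 to 8 rows; each row shifts and turns the commanded pose from where the row before left it, along the tool's axes as they then stand; what a row does not reach is not made up. The controller multiplies each number of a shift by 200 mm and each number of a turn by pi rad. A row lasts 1/10 s, in which the tool goes at most 50 mm and 8.59 degrees, less where a joint would pass 70% of its speed; a pose out of reach is approached as far as the arm can. A call with a number of a shift or a turn outside -1 to 1 is refused whole. A call with a gripper value outside its range is refused whole. The fingers move at their own pace and stop on an object; "squeeze" is the grip in N (left out, the last holds). Time passes only in rows, so rows that do not move let the fingers close. It gives the time, the measured TCP pose, the force, the opening and the grip force at its end, in the units of the state.
- r.read_state(): the state, without advancing time (a new reading comes with each control period).
- r.camera(name): name is "side" or "top"; returns a dict with "pixels" (384x512x3 uint8, red, green, blue), "camera_matrix" (3x3 intrinsics, pixels), "cam_to_world" (4x4, takes a point from camera to world coordinates). Camera axes: x right, y up, looking along -z (the intrinsics and any distortion apply to the point x, -y, -z); pixel columns grow to the right and rows downward; lengths in m; the calibration is good to about 2 mm. A picture is of the moment at which its call begins. There is no depth.
- r.close_job(): hands the job in; it is judged then, once.
The state is a dict: "time": time; "joint_positions": joint angles; "joint_vel": joint speeds; "joint_torque": joint torques, N m; "ee_pos": TCP position; "eef_rot": TCP orientation; "ft_force": force on the tool from outside, world axes, zero at the start; "torque": the same for the moment, N m; "width": finger opening in m; "grip_force": force on a finger pad.
Only numpy, scipy, OpenCV 4.12 (cv2) and the standard library are available. Lean on these libraries where they do the work, as an engineer would, in place of code of your own. Each camera call takes 0.05 s, during which the arm holds its last target. There are 200 camera calls.

## Working session

There is one attempt and no reset: what is moved stays moved. The work goes in short steps, Python scripts to look and compute and a tool call to move; the robot and the scene stay as the last step left them, time stands still between calls to the robot, and variables do not carry over. Pictures are saved under pics/ and viewed, at most 10 in all, crops included, and the job is handed in when it is done.

Besides the shell and the picture viewer there is one more tool, called after "Emit:" by a JSON object that holds its "method" and its "body". play_rows: Moves the arm, as the interface text tells. Shifts and turns lie within -1 to 1; 1 stands for 200 mm of shift or pi rad of turn. Its arguments: {"type":"object","properties":{"claw":{"type":"array"},"delta_pos":{"type":"array"},"delta_rot":{"type":"array"},"squeeze":{"type":"number"}},"required":["claw","delta_pos","delta_rot"]}

```bash
mkdir -p pics; ls
python3 - <<'E'
from bench import r
import cv2,pickle
d={}
for n in("top","side"):
    c=r.camera(n);d[n]=c
    cv2.imwrite(f"pics/{n}0.png",cv2.resize(c["pixels"][:,:,::-1],(800,600),interpolation=cv2.INTER_CUBIC))
    print(n,c["camera_matrix"].round(1).tolist(),c["cam_to_world"].round(3).tolist(),[k for k in c])
pickle.dump(d,open("c0.pkl","wb"))
s=r.read_state();print(s["ee_pos"],s["eef_rot"],s["time"],s["width"],r.grip_point_offset)
E
```

```text
pics
top [[373.3, 0.0, 259.4], [0.0, 373.3, 188.7], [0.0, 0.0, 1.0]] [[0.001, 0.981, -0.196, 0.275], [-1.0, 0.002, 0.002, -0.01], [0.003, 0.196, 0.981, 1.433], [0.0, 0.0, 0.0, 1.0]] ['pixels', 'camera_matrix', 'cam_to_world']
side [[358.4, 0.0, 253.8], [0.0, 358.4, 185.3], [0.0, 0.0, 1.0]] [[0.795, 0.339, -0.502, -0.1], [-0.606, 0.448, -0.657, -0.797], [0.003, 0.827, 0.562, 0.77], [0.0, 0.0, 0.0, 1.0]] ['pixels', 'camera_matrix', 'cam_to_world']
[0.23450805 0.57896409 0.22186973] [ 1.91221357e-01  9.81546745e-01 -6.11490436e-04 -8.14281029e-05] 0.1 0.08682537332627456 0.0187
```

View pics/top0.png

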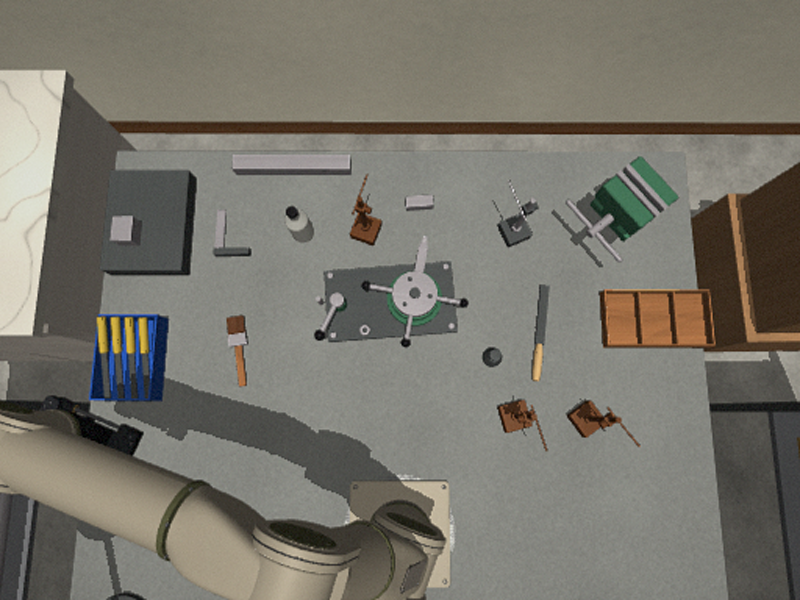

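View pics/side0.png

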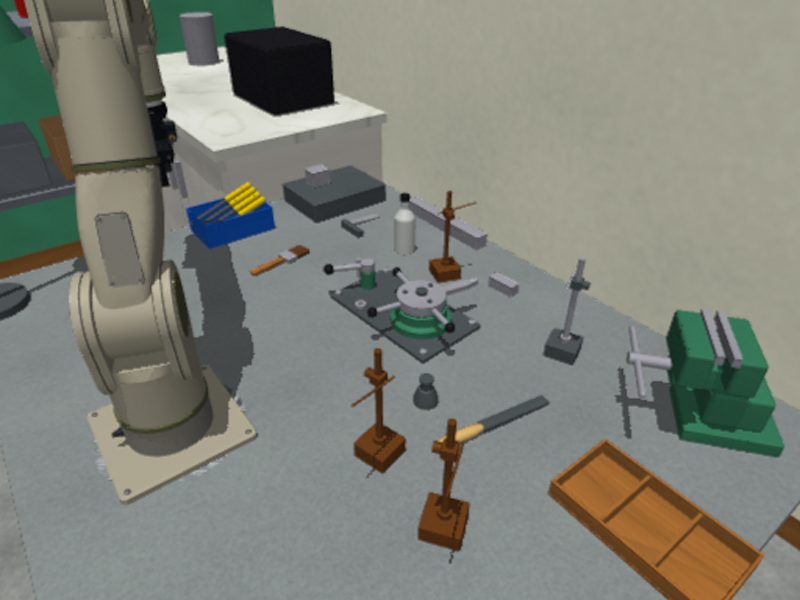

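The dark gauge is at top (515,228) and side (565,345). The look-alikes in the top view are brown gauges at (365,228), (517,415) and (590,418), which I reject. The pointer tip is at top (424,238), the lever ball at (320,335) and the lever pivot at (337,300).

Run:
```python
import cv2,pickle
d=pickle.load(open("c0.pkl","rb"))
def crop(n,x,y,w,h,s):
    p=d[n]["pixels"][y:y+h,x:x+w,::-1]
    p=cv2.resize(p,None,fx=s,fy=s,interpolation=cv2.INTER_CUBIC)
    cv2.imwrite(f"pics/{n}_c.png",p)
crop("top",195,110,156,116,5)
crop("side",203,120,180,120,4.4)
```

```text
(no output)
```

View pics/top_c.png

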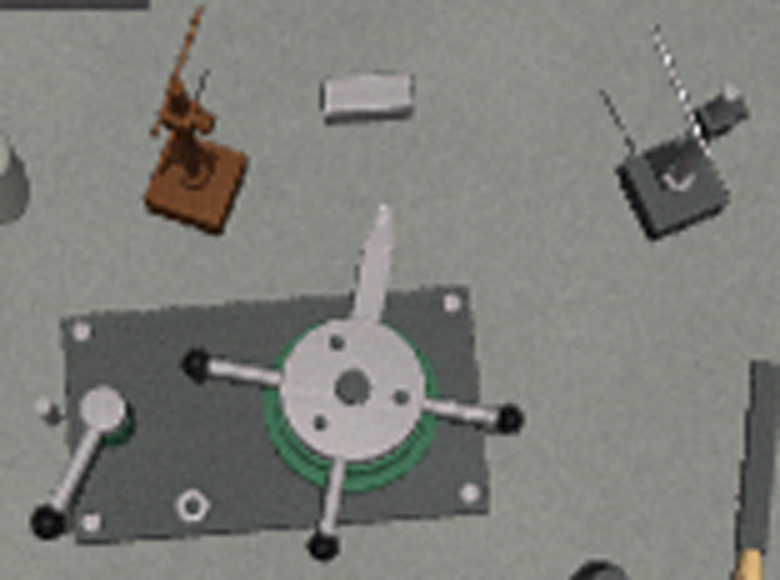

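View pics/side_c.png

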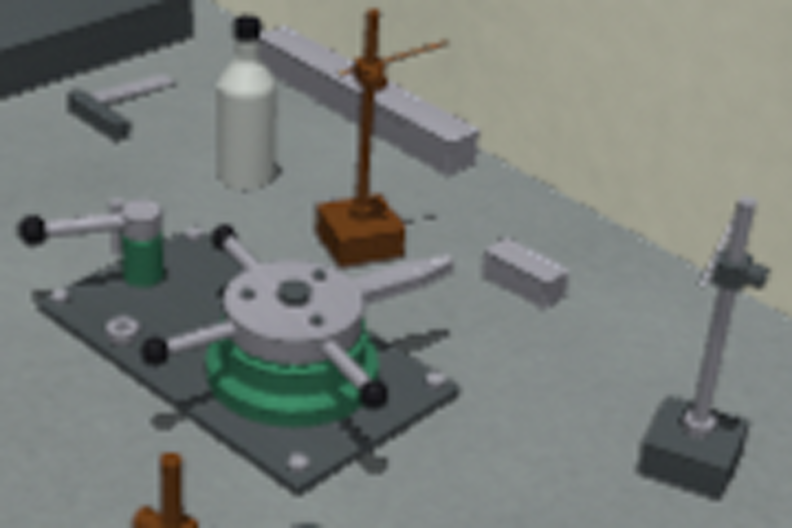

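In the top crop:
- Spoke balls at (197,365), (510,420) and (323,546).
- Pointer tip at (384,207), bolt at (352,386).
- Lever ball at (48,521), pivot cap at (103,408).
- Gauge column foot at (680,180).

The same points are visible in the side crop. The gauge is confirmed as dark steel.

```bash
cat > h.py <<'E'
import numpy as np,pickle
d=pickle.load(open("c0.pkl","rb"))
S={"top":(195,110,5),"side":(203,120,4.4)}
def ray(n,u,v,full=False):
    x,y,s=S[n]
    if not full: u,v=(u+.5)/s-.5+x,(v+.5)/s-.5+y
    K=d[n]["camera_matrix"];T=d[n]["cam_to_world"]
    a=np.linalg.solve(K,[u,v,1.]);w=T[:3,:3]@(a*[1,-1,-1]);return T[:3,3],w/np.linalg.norm(w)
def tri(t,s):
    A=[];b=[]
    (p,u),(q,w)=ray("top",*t),ray("side",*s)
    for o,v in((p,u),(q,w)):
        M=np.eye(3)-np.outer(v,v);A.append(M);b.append(M@o)
    X,res,_,_=np.linalg.lstsq(np.vstack(A),np.hstack(b),rcond=None);return X,np.sqrt(res.sum())
def atz(n,uv,z):
    o,w=ray(n,*uv);return o+w*(z-o[2])/w[2]
E
python3 - <<'E'
from h import *
P=dict(b1=((197,365),(222,238),.073),b2=((510,420),(373,393),.073),b3=((323,546),(155,350),.073),tip=((384,207),(452,262),.073),
bolt=((352,386),(293,292),.094),lever=((48,521),(33,230),.071),cap=((103,408),(142,209),.09),pin=((47,410),(115,208),.064),col=((680,180),(698,420),.036),coltop=((733,93),(745,205),.23),nut=((193,506),(121,327),.024),jack=((600,575),(308,527),.06))
for k,(t,s,z) in P.items():
    X,e=tri(t,s);print(k,(X*1e3).round(0),'e%.0f'%(e*1e3),(atz("top",t,z)*1e3).round(0)[:2],(atz("side",s,z)*1e3).round(0)[:2])
E
```

```text
b1 [569.  82.  71.] e1 [569.  81.] [566.  80.]
b2 [ 528. -151.   73.] e1 [ 528. -151.] [ 527. -151.]
b3 [434. -13.  72.] e1 [434. -13.] [432. -14.]
tip [693. -59.  72.] e1 [692. -59.] [693. -61.]
bolt [550. -34.  88.] e1 [549. -34.] [543. -40.]
lever [452. 189.  69.] e1 [452. 189.] [450. 187.]
cap [535. 150.  78.] e0 [533. 148.] [524. 134.]
pin [537. 194.  57.] e1 [537. 193.] [531. 185.]
col [ 724. -290.   42.] e0 [ 726. -292.] [ 730. -286.]
coltop [ 725. -291.  226.] e2 [ 725. -291.] [ 717. -294.]
nut [470.  87.  21.] e2 [470.  86.] [466.  83.]
jack [ 414. -217.   56.] e2 [ 414. -217.] [ 410. -220.]
```

The points agree with the sizes given: spoke balls 118 mm from the axis, tip 146 mm, lever 92 mm. The centre is at (548.5,-34.5). The pointer is at -9.9° and the column at -55.5°, so I'll push the 180° spoke 45.5° clockwise. First the fingers shut and the arm moves over.

Emit:
{"method": "play_rows", "body": {"claw": [1, 1, 1, 1, 1, 1, 1, 1], "delta_pos": [[-0.137, -0.161, 0], [-0.137, -0.161, 0], [-0.137, -0.161, 0], [-0.137, -0.161, 0], [-0.137, -0.161, 0], [-0.137, -0.161, 0], [-0.137, -0.161, 0], [-0.137, -0.161, 0]], "delta_rot": [[0, 0, 0], [0, 0, 0], [0, 0, 0], [0, 0, 0], [0, 0, 0], [0, 0, 0], [0, 0, 0], [0, 0, 0]], "squeeze": 30}}

```text
time: 0.9
ee_pos: [0.3412, 0.2564, 0.2223]
eef_rot: [0.191, 0.982, -0.0, -0.0]
ft_force: [0.7, 0.3, 0.7]
width: 0.0308
grip_force: 0.0
```

Emit:
{"method": "play_rows", "body": {"claw": [1, 1, 1, 1, 1, 1, 1, 1], "delta_pos": [[-0.137, -0.161, 0], [-0.137, -0.161, 0], [-0.137, -0.161, 0], [-0.137, -0.161, 0], [-0.137, -0.161, 0], [-0.137, -0.161, 0], [-0.137, -0.161, 0], [-0.137, -0.161, 0]], "delta_rot": [[0, 0, 0], [0, 0, 0], [0, 0, 0], [0, 0, 0], [0, 0, 0], [0, 0, 0], [0, 0, 0], [0, 0, 0]]}}

```text
time: 1.7
ee_pos: [0.4476, -0.0645, 0.2225]
eef_rot: [0.191, 0.982, 0.0, 0.0]
ft_force: [1.4, 0.3, -0.3]
width: 0.0005
grip_force: 0.0
```

Emit:
{"method": "play_rows", "body": {"claw": [1, 1, 1], "delta_pos": [[0, 0, 0], [0, 0, 0], [0, 0, 0]], "delta_rot": [[0, 0, -0.034], [0, 0, -0.034], [0, 0, 0]]}}

```text
time: 2.0
ee_pos: [0.4473, -0.063, 0.2223]
eef_rot: [0.085, 0.996, -0.0, -0.0]
ft_force: [-0.2, 0.4, 0.6]
width: 0.0006
grip_force: 0.0
```

```bash
cat > st.py <<'E'
from bench import r
import numpy as np
from scipy.spatial.transform import Rotation as R
s=r.read_state();M=R.from_quat(s["eef_rot"]).as_matrix()
print("t",s["time"],"p",(np.array(s["ee_pos"])*1e3).round(1),"y_t deg",np.degrees(np.arctan2(M[1,1],M[0,1])).round(1),"z",M[:,2].round(3),"F",np.round(s["ft_force"],1),"w",s["width"],"j",np.round(s["joint_positions"],2))
E
python3 st.py
```

```text
t 2.0 p [447.3 -63.  222.3] y_t deg 80.3 z [-0.001  0.    -1.   ] F [-0.2  0.4  0.6] w 0.0005793821278055119 j [-0.62 -0.1   0.63  1.92  0.06  1.31  1.39]
```

Emit:
{"method": "play_rows", "body": {"claw": [1, 1, 1, 1, 1, 1, 1, 1], "delta_pos": [[0, 0, 0.2125], [0, 0, 0.2125], [0, 0, 0.2125], [0, 0, 0.2125], [0, 0, 0], [0, 0.05, 0], [0, 0.05, 0], [0, 0, 0]], "delta_rot": [[0, 0, 0], [0, 0, 0], [0, 0, 0], [0, 0, 0], [0, 0, 0], [0, 0, 0], [0, 0, 0], [0, 0, 0]]}}

```text
time: 2.8
ee_pos: [0.4528, -0.0408, 0.0545]
eef_rot: [0.084, 0.996, 0.001, 0.002]
ft_force: [0.2, 0.7, 0.3]
width: 0.0007
grip_force: 0.0
```

Emit:
{"method": "play_rows", "body": {"claw": [1, 1, 1, 1, 1], "delta_pos": [[0.006, 0.0334, 0], [0.006, 0.0334, 0], [0.006, 0.0334, 0], [0.006, 0.0334, 0], [0.006, 0.0334, 0]], "delta_rot": [[0, 0, 0.0222], [0, 0, 0.0222], [0, 0, 0.0222], [0, 0, 0.0222], [0, 0, 0.0222]]}}

```text
time: 3.3
ee_pos: [0.4558, -0.0092, 0.0538]
eef_rot: [0.258, 0.966, 0.001, 0.0]
ft_force: [-1.7, -1.5, 1.6]
width: 0.0004
grip_force: 1.4
```

```bash
python3 st.py
```

```text
t 3.3 p [455.8  -9.2  53.8] y_t deg 60.0 z [ 0.001  0.001 -1.   ] F [-1.7 -1.5  1.6] w 0.0003999099576933907 j [-0.7   0.15  0.66  2.11 -0.12  0.92  1.08]
```

Emit:
{"method": "play_rows", "body": {"claw": [1, 1, 1, 1, 1], "delta_pos": [[0.006, 0.0334, 0], [0.006, 0.0334, 0], [0.006, 0.0334, 0], [0.006, 0.0334, 0], [0, 0, 0]], "delta_rot": [[0, 0, 0.0222], [0, 0, 0.0222], [0, 0, 0.0222], [0, 0, 0.0222], [0, 0, 0]]}}

```text
time: 3.8
ee_pos: [0.468, 0.016, 0.0537]
eef_rot: [0.389, 0.921, 0.001, 0.001]
ft_force: [0.4, -0.3, 0.3]
width: 0.0007
grip_force: 0.0
```

```bash
python3 st.py
cat > snap.py <<'E'
import sys,cv2,pickle
from bench import r
d={}
for n in("top","side"): d[n]=r.camera(n)
pickle.dump(d,open("c0.pkl","wb"))
p=d["top"]["pixels"][110:226,195:351,::-1];cv2.imwrite(f"pics/t{sys.argv[1]}.png",cv2.resize(p,None,fx=5,fy=5,interpolation=cv2.INTER_CUBIC))
p=d["side"]["pixels"][120:240,203:383,::-1];cv2.imwrite(f"pics/s{sys.argv[1]}.png",cv2.resize(p,None,fx=4.4,fy=4.4,interpolation=cv2.INTER_CUBIC))
E
python3 snap.py 1
```

```text
t 3.8 p [468.   16.   53.7] y_t deg 44.2 z [ 0.002  0.001 -1.   ] F [ 0.4 -0.3  0.3] w 0.0007419249603435141 j [-0.75  0.18  0.68  2.08 -0.15  0.92  0.78]
```

View pics/t1.png

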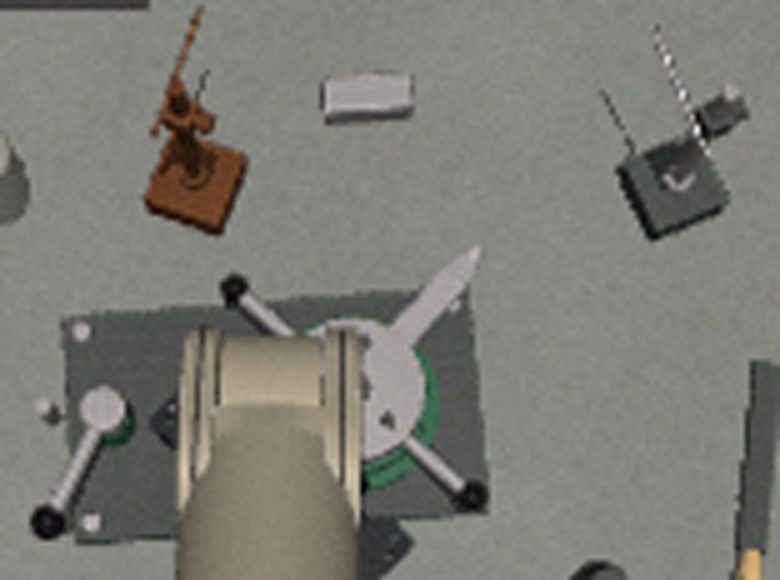

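The pointer has turned. The tip is now at top crop (479,250), the balls at (234,289) and (471,495), and the gauge is untouched.

Run:
```python
from h import *
T=atz("top",(479,250),.073)[:2];a=atz("top",(234,289),.073)[:2];b=atz("top",(471,495),.073)[:2]
C=np.array([.5485,-.0345]);deg=lambda v:np.degrees(np.arctan2(v[1],v[0]))
print(T,(a+b)/2,deg(T-C),deg(a-b)-90,deg(np.array([.725,-.291])-C))
```

```text
[ 0.65836033 -0.13045714] [ 0.54970282 -0.03380084] -41.13547949802758 -41.55792866349476 -55.46778344842163
```

Emit:
{"method": "play_rows", "body": {"claw": [1, 1, 1, 1, 1, 1, 1, 1], "delta_pos": [[0.0034, 0.0167, 0], [0.0034, 0.0167, 0], [0.0034, 0.0167, 0], [0.0034, 0.0167, 0], [0.0034, 0.0167, 0], [0.0017, 0.0084, 0], [0.0017, 0.0084, 0], [0, 0, 0]], "delta_rot": [[0, 0, 0.0111], [0, 0, 0.0111], [0, 0, 0.0111], [0, 0, 0.0111], [0, 0, 0.0111], [0, 0, 0.0055], [0, 0, 0.0055], [0, 0, 0]]}}

```text
time: 4.7
ee_pos: [0.4803, 0.0306, 0.0527]
eef_rot: [0.483, 0.876, 0.0, 0.0]
ft_force: [-1.3, -0.2, 0.3]
width: 0.0005
grip_force: 0.7
```

```bash
python3 st.py; python3 snap.py 2
```

```text
t 4.7 p [480.3  30.6  52.7] y_t deg 32.3 z [ 0.  0. -1.] F [-1.3 -0.2  0.3] w 0.0005241889960191054 j [-0.78  0.22  0.69  2.05 -0.18  0.93  0.57]
```

View pics/t2.png

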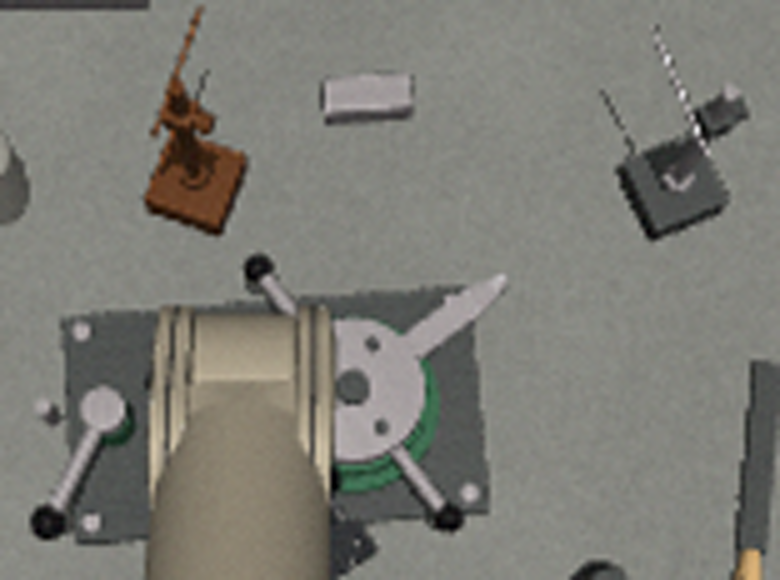

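Now the tip is at (504,279) and the balls at (258,268) and (447,517).

```bash
cat > ang.py <<'E'
from h import *
import sys
v=list(map(float,sys.argv[1:]))
T,a,b=[atz("top",v[i:i+2],.073)[:2] for i in(0,2,4)]
C=np.array([.5485,-.0345]);deg=lambda v:np.degrees(np.arctan2(v[1],v[0]))
print(T,(a+b)/2,deg(T-C),deg(a-b)-90,deg(np.array([.725,-.291])-C))
E
python3 ang.py 504 279 258 268 447 517
```

```text
[ 0.63578829 -0.14893093] [ 0.54972141 -0.03383048] -52.66349231489859 -53.383083087552464 -55.46778344842163
```

Emit:
{"method": "play_rows", "body": {"claw": [1, 1, 1, 1, 1, 1, 1], "delta_pos": [[0.0018, 0.01, 0], [0.0018, 0.01, 0], [0, 0, 0], [0, -0.06, 0], [0, -0.1, 0], [0, 0, -0.2], [0, 0, -0.2]], "delta_rot": [[0, 0, 0.006], [0, 0, 0.006], [0, 0, 0], [0, 0, 0], [0, 0, 0], [0, 0, 0], [0, 0, 0]]}}

```text
time: 5.5
ee_pos: [0.4536, 0.0161, 0.1326]
eef_rot: [0.5, 0.866, -0.001, -0.001]
ft_force: [1.3, 0.2, 0.5]
width: 0.0001
grip_force: 0.0
```

```bash
python3 st.py; python3 snap.py 3
```

```text
t 5.5 p [453.6  16.1 132.6] y_t deg 30.0 z [-0.002 -0.001 -1.   ] F [1.3 0.2 0.5] w 6.566222391661265e-05 j [-0.85  0.01  0.73  2.04 -0.    1.1   0.4 ]
```

View pics/t3.png

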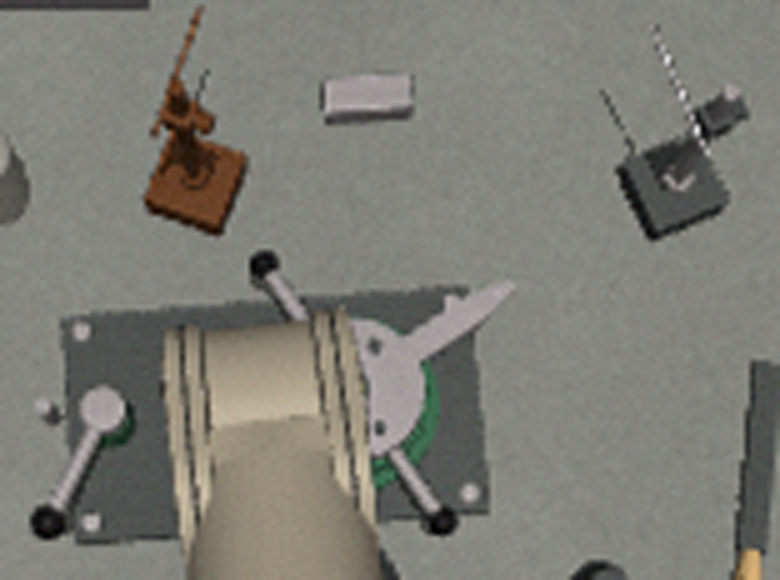

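Tip at (511,286), balls at (264,263) and (440,521).

```bash
python3 ang.py 511 286 264 263 440 521
```

```text
[ 0.63036218 -0.15409915] [ 0.55019327 -0.0334912 ] -55.60948150183316 -56.27247346441203 -55.46778344842163
```

The pointer is on target, within about 1°. Next comes the lever: turn the tool and go beside it.

Emit:
{"method": "play_rows", "body": {"claw": [1, 1, 1, 1, 1, 1], "delta_pos": [[0, 0, 0], [0, 0, 0], [0, 0, 0], [0, 0, 0], [0, 0, 0], [0, 0, 0]], "delta_rot": [[0, 0, -0.0387], [0, 0, -0.0387], [0, 0, -0.0387], [0, 0, -0.0387], [0, 0, -0.0387], [0, 0, 0]]}}

```text
time: 6.2
ee_pos: [0.4548, 0.017, 0.132]
eef_rot: [0.216, 0.976, 0.0, -0.0]
ft_force: [-0.3, -0.3, -0.1]
width: 0.0008
grip_force: 0.0
```

Emit:
{"method": "play_rows", "body": {"claw": [1, 1, 1, 1, 1, 1], "delta_pos": [[0.0643, 0.1425, 0], [0.0643, 0.1425, 0], [0.0643, 0.1425, 0], [0.0643, 0.1425, 0], [0, 0, 0], [0, 0, 0]], "delta_rot": [[0, 0, 0], [0, 0, 0], [0, 0, 0], [0, 0, 0], [0, 0, 0], [0, 0, 0]]}}

```text
time: 6.8
ee_pos: [0.4568, 0.1422, 0.1322]
eef_rot: [0.218, 0.976, -0.0, -0.0]
ft_force: [0.1, -0.4, 0.5]
width: 0.0004
grip_force: 0.0
```

```bash
python3 st.py
```

```text
t 6.8 p [456.8 142.2 132.2] y_t deg 64.8 z [-0.    -0.001 -1.   ] F [ 0.1 -0.4  0.5] w 0.00036804742586526654 j [-0.98  0.08  0.61  1.98 -0.05  1.1   0.79]
```

Emit:
{"method": "play_rows", "body": {"claw": [1, 1, 1, 1, 1], "delta_pos": [[0, 0, 0.2], [0, 0, 0.2], [0, 0, 0], [0, 0.045, 0], [0, 0.045, 0]], "delta_rot": [[0, 0, 0], [0, 0, 0], [0, 0, 0], [0, 0, 0], [0, 0, 0]]}}

```text
time: 7.3
ee_pos: [0.4664, 0.1594, 0.0546]
eef_rot: [0.218, 0.976, 0.001, 0.001]
ft_force: [0.9, 0.5, 1.1]
width: 0.0006
grip_force: 0.0
```

Emit:
{"method": "play_rows", "body": {"claw": [1, 1, 1, 1, 1, 1], "delta_pos": [[0.0068, 0.024, 0], [0.0068, 0.024, 0], [0.0068, 0.024, 0], [0.0068, 0.024, 0], [0.0068, 0.024, 0], [0.0068, 0.024, 0]], "delta_rot": [[0, 0, 0.0222], [0, 0, 0.0222], [0, 0, 0.0222], [0, 0, 0.0222], [0, 0, 0.0222], [0, 0, 0.0222]]}}

```text
time: 7.9
ee_pos: [0.4759, 0.1876, 0.0545]
eef_rot: [0.416, 0.909, 0.001, 0.001]
ft_force: [0.7, -2.3, -1.0]
width: 0.0007
grip_force: 1.1
```

Emit:
{"method": "play_rows", "body": {"claw": [1, 1, 1, 1, 1, 1], "delta_pos": [[0.0068, 0.024, 0], [0.0068, 0.024, 0], [0.0068, 0.024, 0], [0.0068, 0.024, 0], [0.0068, 0.024, 0], [0, 0, 0]], "delta_rot": [[0, 0, 0.0222], [0, 0, 0.0222], [0, 0, 0.0222], [0, 0, 0.0222], [0, 0, 0.0222], [0, 0, 0]]}}

```text
time: 8.5
ee_pos: [0.4922, 0.2069, 0.0542]
eef_rot: [0.567, 0.824, 0.001, 0.0]
ft_force: [-0.7, -1.2, 0.1]
width: 0.0005
grip_force: 0.0
```

```bash
python3 st.py;python3 snap.py 4
```

```text
t 8.5 p [492.2 206.9  54.2] y_t deg 21.0 z [ 0.002  0.002 -1.   ] F [-0.7 -1.2  0.1] w 0.0005126093095308436 j [-1.07  0.35  0.69  1.92 -0.27  0.96  0.11]
```

View pics/s4.png

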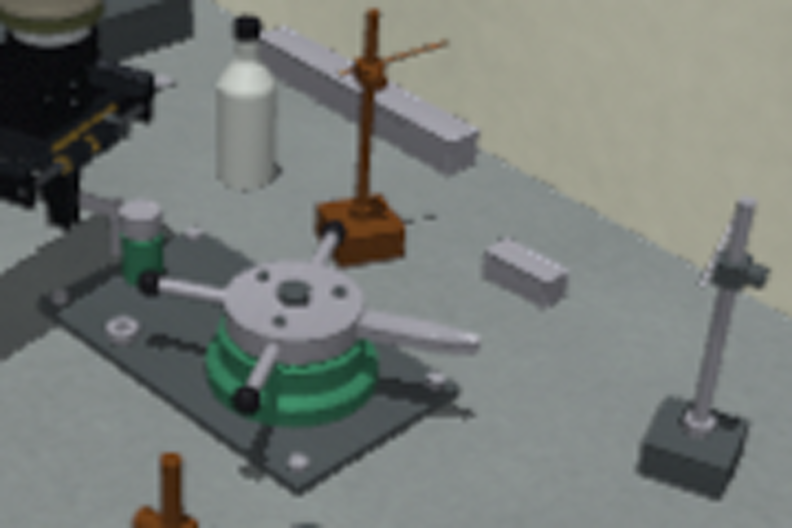

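The side view shows the lever bar, from about (85,200) to the cap at (140,208), swung round with the finger behind it. The table and gauge are unchanged. I'll carry on slowly to the stop.

Emit:
{"method": "play_rows", "body": {"claw": [1, 1, 1, 1, 1, 1], "delta_pos": [[0.0035, 0.012, 0], [0.0035, 0.012, 0], [0.0035, 0.012, 0], [0.0035, 0.012, 0], [0.0035, 0.012, 0], [0, 0, 0]], "delta_rot": [[0, 0, 0.0111], [0, 0, 0.0111], [0, 0, 0.0111], [0, 0, 0.0111], [0, 0, 0.0111], [0, 0, 0]]}}

```text
time: 9.2
ee_pos: [0.5016, 0.2126, 0.053]
eef_rot: [0.636, 0.772, 0.0, 0.0]
ft_force: [-0.7, -1.1, -0.5]
width: 0.0005
grip_force: 0.2
```

Emit:
{"method": "play_rows", "body": {"claw": [1, 1, 1], "delta_pos": [[0.0, 0.012, 0], [0.0, 0.012, 0], [0, 0, 0]], "delta_rot": [[0, 0, 0], [0, 0, 0], [0, 0, 0]]}}

```text
time: 9.5
ee_pos: [0.5063, 0.2134, 0.0526]
eef_rot: [0.636, 0.772, 0.0, -0.0]
ft_force: [-1.5, -1.1, 0.4]
width: 0.0007
grip_force: 0.4
```

```bash
python3 st.py
```

```text
t 9.5 p [506.3 213.4  52.6] y_t deg 11.0 z [ 0.  0. -1.] F [-1.5 -1.1  0.4] w 0.0006807570807448428 j [-1.08  0.4   0.71  1.88 -0.31  0.98 -0.04]
```

Emit:
{"method": "play_rows", "body": {"claw": [1, 1, 1], "delta_pos": [[0.0, 0.01, 0], [0.0, 0.01, 0], [0, 0, 0]], "delta_rot": [[0, 0, 0], [0, 0, 0], [0, 0, 0]]}}

```text
time: 9.8
ee_pos: [0.5078, 0.2138, 0.0522]
eef_rot: [0.636, 0.772, -0.002, -0.002]
ft_force: [-14.1, -0.1, 10.5]
width: 0.0004
grip_force: 7.7
```

Emit:
{"method": "play_rows", "body": {"claw": [1, 1, 1], "delta_pos": [[0.0, 0.01, 0], [0.0, 0, 0], [0, 0, 0]], "delta_rot": [[0, 0, 0], [0, 0, 0], [0, 0, 0]]}}

```text
time: 10.1
ee_pos: [0.5079, 0.2138, 0.052]
eef_rot: [0.636, 0.772, -0.003, -0.003]
ft_force: [-24.1, -3.4, 18.9]
width: 0.0003
grip_force: 13.2
```

```bash
python3 st.py
```

```text
t 10.1 p [507.9 213.8  52. ] y_t deg 11.0 z [-0.009 -0.001 -1.   ] F [-24.1  -3.4  18.9] w 0.0003351356689368644 j [-1.07  0.41  0.71  1.87 -0.32  0.99 -0.03]
```

The lever is hard against its stop. Next I back off, rise clear and check.

Emit:
{"method": "play_rows", "body": {"claw": [1, 1, 1, 1, 1, 1, 1, 1], "delta_pos": [[0, -0.06, 0], [0, -0.15, 0], [0, 0, -0.2], [0, 0, -0.2], [0, 0, -0.2], [0.15, -0.1, -0.1], [0.2, -0.1, 0], [0, 0, 0]], "delta_rot": [[0, 0, 0], [0, 0, 0], [0, 0, 0], [0, 0, 0], [0, 0, 0], [0, 0, 0], [0, 0, 0], [0, 0, 0]]}}

```text
time: 10.9
ee_pos: [0.4153, 0.2724, 0.1932]
eef_rot: [0.633, 0.774, 0.001, -0.001]
ft_force: [-0.2, -0.5, -0.6]
width: 0.0003
grip_force: 0.0
```

```bash
python3 st.py;python3 snap.py 5
```

```text
t 10.9 p [415.3 272.4 193.2] y_t deg 11.4 z [ 0.     0.003 -1.   ] F [-0.2 -0.5 -0.6] w 0.00029282436220334556 j [-1.36  0.05  0.72  1.87 -0.04  1.23 -0.43]
```

View pics/t5.png

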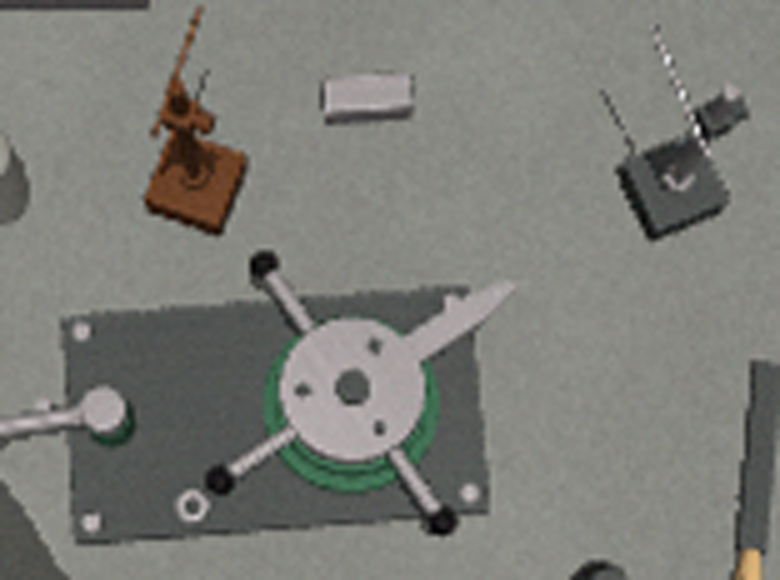

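The lever lies against the pin, running from the cap at (103,408) to (0,427). The pointer tip is still at (511,286), the nut and gauge are in place, and the arm is clear. I'm handing in.

```bash
python3 -c "
from bench import r
print(r.close_job())"
```

```text
the job is handed in; nothing more can be done
None
```

The job is handed in, but no verdict came back: by my measurements the pointer aims at the dark gauge's column to within about 1°, the lever was pushed hard onto its stop, and the gauge and everything else in view had not moved.

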